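# Set the glass frit mill: zero the dial, then four clicks back

## Task

Set the grind on the frit mill: turn the red dial clockwise (seen from above) until it comes up firmly against its stop, without forcing it, then turn it back exactly four clicks anticlockwise and let go so that it rests in that click. Leave the bowls, the jar and the marver block where they are.

Things in the scene. Friction and masses are not known exactly. Their poses are not given: they have to be found in the camera images.
- mill: Bench mill for crushing glass: green casting on a 150 x 150 mm steel foot, bolted down. Origin under its centre, on the bench; z up. Outlet spout to its -x (115 mm out, 75 mm high), steel hopper to its +x (80 to 170 mm from the axis, rim 151 mm high), crank to its +y (150 mm out, below 85 mm). The dial on top turns about its vertical axis; the mill's yaw says nothing of where the dial's stop is.
- dial_grip (a point): Red dial on the mill: skirt disc, 68 mm across, 130 to 138 mm above the bench, with a straight grip bar 56 mm long, 20 mm thick, rising to 176 mm. This point is in the bar on the vertical turning axis, 162 mm up, the height to pinch at; z up, x along the bar to its white-marked end, y across it; turns with the dial. Clockwise seen from above closes the mill.
- dial_pointer (a point): White pointer end of the dial's bar, 28 mm from the turning axis, 162 mm above the bench; turns with the dial. The dial clicks every 20 degrees (18 a turn) and when let go is pulled into the nearest click. Each click takes 0.15 to 0.3 N m to leave, fading to nothing midway to the next. It can turn at least 13 clicks anticlockwise from its stop.
- collar (a point): Top centre of the fixed aluminium collar under the dial (92 mm across, 130 mm above the bench; 18 black ticks, one per click). The stop is unmarked, 2 to 5 clicks clockwise of the start; feel for it. It is click 0; beyond, the dial only gives like a spring, 5 N m per rad, as it does under any torque. Firm is 0.35 N m or more for 0.2 s; 0.7 N m forces and damages it. Let go there, it rests at click 0.
- burr_gap (a joint): Gap between the grinding burrs inside the mill, m: 0 at click 0 (the stop), 0.000004 more per click anticlockwise. It is inside the casting; its reading (good to about 0.3 mm) is far too coarse to tell the clicks.
- burr_press (a joint): Squeeze of the burr carrier inside the mill, m: 0.00002 per N m of clockwise torque on the dial. Its reading (good to about 0.3 mm) is far too coarse to use; feel the torque at the wrist instead.
- bowl_large: Empty steel bowl, 140 mm across, 60 mm high, loose; origin under its centre. Leave it alone.
- bowl_small: Empty steel bowl, 100 mm across, 45 mm high, loose; origin under its centre. Leave it alone.
- jar: Closed amber glass jar, 70 mm across, 100 mm high, loose; origin under its centre. Leave it alone.
- marver: Black graphite marver block, 70 x 110 x 20 mm, loose; origin under its centre. Leave it alone.

How it is judged:
By the outcome, as a careful person would: the job done as asked, in the order asked, and still so for the second after the job is handed in, with the robot touching nothing.
It also fails if it takes over 67 s, if anything falls off the work surface, if the arm or the gripper's body presses on something with over 40 N, if the wrist force passes 120 N, or if a joint passes its speed limit or range.

## Robot

A 6-joint arm with a two-finger parallel gripper is mounted at the origin on the work surface. World frame = base frame: x ahead of the robot, y to its left, z up, the work surface at z = 0. Lengths are in m, angles in rad, forces in N, time in s.
With the tool pointing down it reaches from about 0.35 to 0.925 m from the base axis. Payload 6.4 kg.
Tool frame: the origin (TCP) lies at the very end of the fingers, on their centre line; the grasp point (between the pads) lies 19 mm behind it; z points along the fingers, y is the direction in which the jaws open and shut (so a half turn about z gives the same grasp; the last joint's range is limited). The gripper opens to 85 mm and grips with 20 to 120 N. Pads are 22 mm wide; open, the fingers measure 114 mm over their backs; the gripper's body (76 mm by 85 mm) begins 54 mm behind the grasp point. The pads swing forward as they close: fully open they stand 13 mm farther back than shut.
Start: joints at [1.166, 0.245, 1.558, -0, 1.339, -0.174], TCP at [0.149, 0.633, 0.231] pointing down, gripper open.
Joint ranges: [-3.13, 3.13], [-1.02, 2.26], [0.13, 2.54], [-0.95, 4.09], [0.21, 2.88], [-2.74, 2.74]. Speed limits (rad/s): [2.57, 2.57, 3.14, 3.14, 3.14, 3.14].

## Interface

Orientations are given as a unit quaternion [w, x, y, z].
In Python, from cell import sense, get_image, camera_params, job_done gives the robot as it stands.
- The arm moves only by the shell command python3 -m jog 'ROWS'. ROWS is JSON, a list of rows, each a list of 7 numbers: the shift along the tool's x, y, z in mm, then the turn, a rotation vector about the tool's x, y, z in degrees, then the gripper's target within -1 to 1 (fully open at 1, half-way at 0, shut at -1). In form: [[tx, ty, tz, rx, ry, rz, hand], ...]. A call has 1 to 20 rows; each row is the pose to reach, as a shift and turn from the pose measured when the call began, along the tool's axes at that moment; what a row does not reach only later rows make up. A row lasts 1/12 s, in which the tool goes at most 41.7 mm and 7.16 degrees, less where a joint would pass 70% of its speed; a pose out of reach is approached as far as the arm can. A call with a gripper value outside its range is refused whole. The fingers move at their own pace and stop on an object; the grip force is fixed at half the most. Time passes only in rows, so rows that repeat a pose let the fingers close. It gives the time, the measured TCP pose, the force and the opening at its end, in the units of the state.
- sense(): the state, without advancing time (a new reading comes with each control period).
- get_image(name): name is "side" or "top" or "wrist"; returns the picture (420x560x3 uint8, red, green, blue); there is no depth.
- camera_params(name): a dict with "fov_y" (degrees; the focal length in pixels is half the picture's height over the tangent of half this angle, whatever the lens; pixels are square), "cx", "cy" (the principal point, pixels), "R" (3x3) and "t" (3): a world point X has camera coordinates R X + t. Camera axes: x right, y down, z forward; pixel columns grow to the right and rows downward; lengths in m; the calibration is good to about 2 mm. A picture is of the moment at which its call begins: read the wrist's pose just before it. camera_params takes no time and is no camera call; for the wrist camera it gives the pose at the moment of the call.
- job_done(): hands the job in, once; it reports no verdict.
The state is a dict: "clock": time; "joints": joint angles; "joint_velocities": joint speeds; "tau": joint torques, N m; "tool_pos": TCP position; "tcp_rot": TCP orientation; "force": force on the tool from outside, world axes, zero at the start; "torque": the same for the moment, N m; "gripper_width": finger opening in m.
Only numpy, scipy, OpenCV 4.12 (cv2) and the standard library are available. Lean on these libraries where they do the work, as an engineer would, in place of code of your own. Each camera call takes 0.05 s, during which the arm holds its last target. There are 200 camera calls.

## Working session

There is one attempt and no reset: what is moved stays moved. The work goes in short steps, Python scripts to look and compute and a shell command to move; the robot and the scene stay as the last step left them, time stands still between calls to the robot, and variables do not carry over. Pictures are saved under pics/ and viewed, about 8 in all and at most 12, crops included, and the job is handed in when it is done.

```bash
mkdir -p pics; ls; python3 - <<'E'
from cell import *
import cv2,numpy as np
for n in("top","side"):
    cv2.imwrite(f"pics/{n}0.png",get_image(n)[:,:,::-1])
    p=camera_params(n);print(n,p)
s=sense();print(s)
E
```

```text
pics
top {'fov_y': 52.105754697296575, 'cx': 280.48270360270834, 'cy': 210.85587043924704, 'R': array([[ 0.00700431, -0.99993785,  0.00867409],
       [-0.99407819, -0.00790341, -0.10837936],
       [ 0.10844118, -0.00786361, -0.99407177]]), 't': array([0.05085592, 0.61504393, 0.99486894])}
side {'fov_y': 43.489501194887154, 'cx': 283.5140689076171, 'cy': 218.2893829753666, 'R': array([[ 0.86220796, -0.50636731,  0.01376917],
       [-0.35029618, -0.61565485, -0.70587654],
       [ 0.36590986,  0.60378908, -0.70820104]]), 't': array([-0.47139552,  0.33253041,  1.14778136])}
{'clock': 0.1, 'joints': array([ 1.16589551e+00,  2.45727423e-01,  1.55889621e+00,  1.09319276e-05,
        1.33871316e+00, -1.74095004e-01]), 'joint_velocities': array([ 0.00072416, -0.00195317, -0.00069371,  0.00122154, -0.00063068,
        0.00068418]), 'tau': array([ 4.15646082e-04, -4.30669820e+01, -3.27127075e+01, -7.26693611e-05,
        2.84547015e-03, -3.77087503e-06]), 'tool_pos': array([0.14848207, 0.63229572, 0.23029907]), 'tcp_rot': array([-2.54047992e-04,  1.15148135e-01,  9.93347948e-01, -8.34263382e-04]), 'force': array([ 0.11568516, -0.02595776, -0.30582851]), 'torque': array([-0.0043729 , -0.03328349, -0.01472046]), 'gripper_width': 0.08536961556491078}
```

View pics/top0.png

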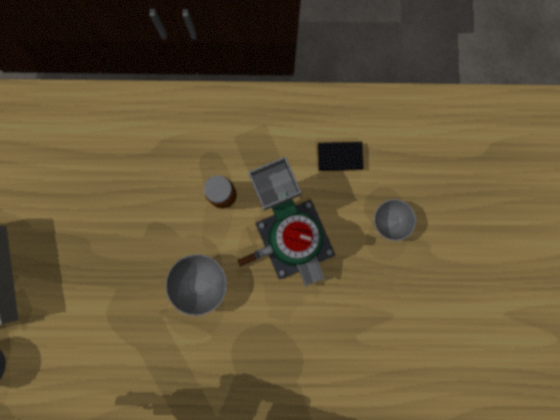

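View pics/side0.png

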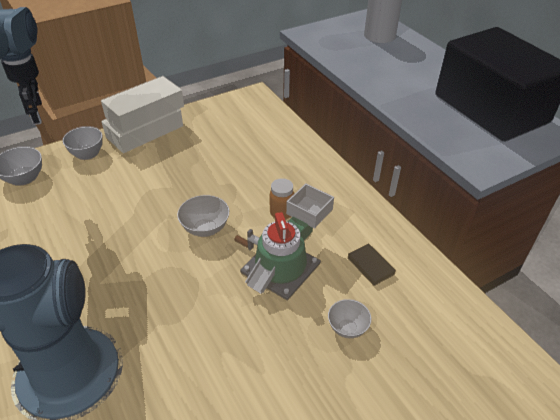

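The top view shows the dial at about (299,237) with its white pointer towards (311,239). The hopper is up-left, the crank left, the jar at (219,191) and the bowls at (197,284) and (395,220). I'll enlarge both dial views.

```bash
python3 - <<'E'
import cv2,numpy as np
a=cv2.imread("pics/top0.png")[207:267,264:334]
b=cv2.imread("pics/side0.png")[205:255,250:310]
a=cv2.resize(a,(400,343),interpolation=cv2.INTER_CUBIC)
b=cv2.resize(b,(400,333),interpolation=cv2.INTER_CUBIC)
cv2.imwrite("pics/crop.png",np.hstack([a[:333],b]))
E
cat > h.py <<'E'
from cell import *
import numpy as np
from scipy.spatial.transform import Rotation as Ro
def ray(p,u,v):
    f=210/np.tan(np.radians(p['fov_y']/2)); R=np.array(p['R']);t=np.array(p['t'])
    return -R.T@t, R.T@np.array([(u-p['cx'])/f,(v-p['cy'])/f,1])
def at_z(p,u,v,z):
    c,d=ray(p,u,v); return c+d*(z-c[2])/d[2]
def proj(p,X):
    f=210/np.tan(np.radians(p['fov_y']/2)); x=np.array(p['R'])@X+p['t']
    return p['cx']+f*x[0]/x[2],p['cy']+f*x[1]/x[2]
def rot(s): w,x,y,z=s['tcp_rot']; return Ro.from_quat([x,y,z,w])
E
```

```text
(no output)
```

View pics/crop.png

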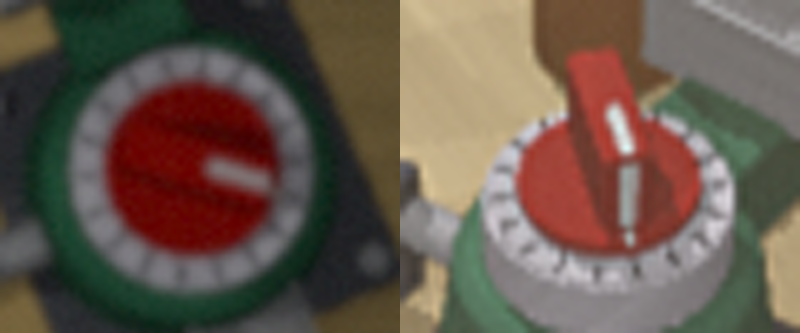

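The enlarged crop puts the collar centre at (193,170), which is pixel (297.8,236.8). The white line runs from (205,165) to (272,188).

```bash
python3 - <<'E'
from h import *
p=camera_params("top")
g=lambda x,y,z: at_z(p,264+x/5.714,207+y/5.714,z)
c=g(193,170,.13); e=[g(70,170,.13),g(317,170,.13),g(193,45,.13),g(193,295,.13)]
print("collar",c,"dia",np.linalg.norm(e[0]-e[1]),np.linalg.norm(e[2]-e[3]))
a=g(205,165,.176);b=g(272,188,.176)
print(a,b,"yaw line",np.degrees(np.arctan2(*(b-a)[1::-1])),"yaw c-tip",np.degrees(np.arctan2(*(b-c)[1::-1])),"r",np.linalg.norm((b-c)[:2]))
q=camera_params("side"); s=lambda x,y,z: at_z(q,250+x/6.667-60,205+y/6.667,z)
print("side collar",s(608,185,.134), "tip top",s(627,152,.176))
s=sense();R=rot(s).as_matrix();print(R.round(3))
print(s['tool_pos'], [camera_params('wrist')[k] for k in('fov_y','t')])
E
```

```text
collar [0.54829445 0.01858657 0.13      ] dia 0.09311595647252792 0.09415352139474363
[0.5478722  0.01652629 0.176     ] [ 0.53982197 -0.00748131  0.176     ] yaw line -108.53733178071663 yaw c-tip -108.00498235349265 r 0.027410172737185302
side collar [0.54865176 0.01791156 0.134     ] tip top [ 0.54196018 -0.0057639   0.176     ]
[[-0.973  0.229 -0.001]
 [ 0.229  0.973 -0.002]
 [ 0.    -0.002 -1.   ]]
[0.14848207 0.63229572 0.23029907] [61.917923909658825, array([-0.64732876, -0.03748178,  0.37907815])]
```

The axis is at (0.5485, 0.0185), and the two cameras agree to about 1 mm. The collar measures 93–94 mm against the given 92, and the bar's tip yaw is about -108°. Tool yaw 72° (joint 6 at about 20°) leaves enough clockwise travel for a single grasp. Next I move above the dial.

```bash
python3 -m jog '[[-530,-506,-39,0,0,94.8,1],[-530,-506,-39,0,0,94.8,1],[-530,-506,-39,0,0,94.8,1],[-530,-506,-39,0,0,94.8,1],[-530,-506,-39,0,0,94.8,1],[-530,-506,-39,0,0,94.8,1],[-530,-506,-39,0,0,94.8,1],[-530,-506,-39,0,0,94.8,1],[-530,-506,-39,0,0,94.8,1],[-530,-506,-39,0,0,94.8,1],[-530,-506,-39,0,0,94.8,1],[-530,-506,-39,0,0,94.8,1],[-530,-506,-39,0,0,94.8,1],[-530,-506,-39,0,0,94.8,1],[-530,-506,-39,0,0,94.8,1],[-530,-506,-39,0,0,94.8,1],[-530,-506,-39,0,0,94.8,1],[-530,-506,-39,0,0,94.8,1],[-530,-506,-39,0,0,94.8,1],[-530,-506,-39,0,0,94.8,1]]'
python3 - <<'E'
from h import *
import cv2
p=camera_params("wrist");im=get_image("wrist");cv2.imwrite("pics/w1.png",im[:,:,::-1])
s=sense();print(s['tool_pos'],rot(s).as_matrix().round(3),s['joints'].round(3),s['force'],s['torque'])
np.savez("w1",**{k:np.array(v) for k,v in p.items()})
print("expect axis",proj(p,[.5485,.0185,.13]),"tip",proj(p,[.5398,-.0075,.176]))
E
```

```text
clock: 1.77
tool_pos: [0.5488, 0.0174, 0.2694]
tcp_rot: [-0.0, 0.81, 0.587, -0.001]
force: [0.3, 0.7, 0.1]
gripper_width: 0.0854
[0.54832005 0.01848433 0.26932009] [[ 0.31   0.951 -0.002]
 [ 0.951 -0.31  -0.001]
 [-0.002 -0.002 -1.   ]] [-1.720e-01 -2.200e-02  1.778e+00 -1.000e-03  1.388e+00  1.430e-01] [ 0.06062505  0.80454959 -1.00313118] [-0.0139437  -0.01294318  0.02195266]
expect axis (np.float64(284.03066263613505), np.float64(196.8982316783234)) tip (np.float64(283.5336592869169), np.float64(248.87175371888648))
```

View pics/w1.png

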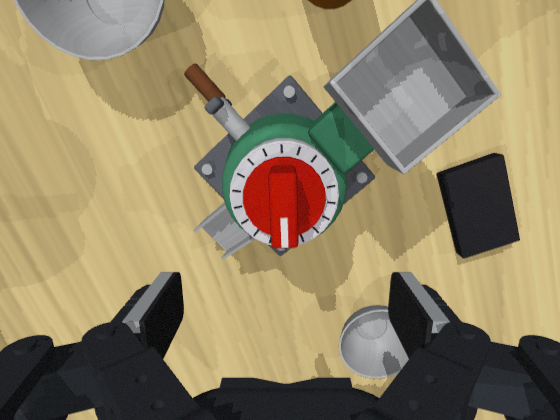

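The wrist view shows the collar centre at about (284.5,194.5), where I expected (284,197). The bar lies along the tool's x axis with its white tip at (284,247), so alignment is within about 1° and 2 mm. Now I descend.

```bash
python3 -m jog '[[1,0,15,0,0,0,1],[1,0,35,0,0,0,1],[1,0,55,0,0,0,1],[1,0,75,0,0,0,1],[1,0,95,0,0,0,1],[1,0,108,0,0,0,1],[1,0,117,0,0,0,1],[1,0,122,0,0,0,1],[1,0,125,0,0,0,1],[1,0,125,0,0,0,1],[1,0,125,0,0,0,1],[1,0,125,0,0,0,1]]'
python3 - <<'E'
from h import *
s=sense();print(s['tool_pos'],s['force'],s['torque'],s['joints'])
E
python3 -m jog '[[0,0,0,0,0,0,0],[0,0,0,0,0,0,-0.3],[0,0,0,0,0,0,-0.6],[0,0,0,0,0,0,-1],[0,0,0,0,0,0,-1],[0,0,0,0,0,0,-1],[0,0,0,0,0,0,-1],[0,0,0,0,0,0,-1],[0,0,0,0,0,0,-1],[0,0,0,0,0,0,-1],[0,0,0,0,0,0,-1],[0,0,0,0,0,0,-1]]'
python3 - <<'E'
from h import *
s=sense();print(s['tool_pos'],s['force'],s['torque'],s['joints'],s['gripper_width'])
E
```

```text
clock: 2.82
tool_pos: [0.5491, 0.0192, 0.1454]
tcp_rot: [0.0, 0.809, 0.587, -0.0]
force: [0.9, -1.2, -0.8]
gripper_width: 0.0856
[0.54908077 0.01920748 0.14541324] [ 0.94368162 -1.18556056 -0.80951716] [-0.04721215 -0.0492933   0.01671601] [-1.70800626e-01  1.06934979e-01  1.88164582e+00 -1.48060318e-03
  1.15300140e+00  1.45181910e-01]
clock: 3.82
tool_pos: [0.5485, 0.0194, 0.1456]
tcp_rot: [-0.0, 0.809, 0.587, -0.001]
force: [-5.2, 1.2, 6.2]
gripper_width: 0.0192
[0.54851207 0.01941194 0.14561389] [-5.1536926   1.17880383  6.24553756] [0.25942172 0.92778701 0.12566766] [-1.70584204e-01  1.06416036e-01  1.88180572e+00 -1.52839303e-03
  1.15516539e+00  1.44991086e-01] 0.019203620622889085
```

The bar is gripped at an opening of 19.2 mm, with a bias tz of 0.13 N m (about 1.4° of wind-up). The stop is at least 40° away, so I turn 36° first, then go in small guarded steps.

```bash
cat > chk.py <<'E'
from h import *
import sys
s=sense();x=rot(s).as_matrix()[:,0];tz=s['torque'][2]
print("CHK yaw %.2f tz %.3f F %s pos %s j6 %.2f t %.2f"%(np.degrees(np.arctan2(x[1],x[0])),tz,s['force'].round(1),s['tool_pos'].round(4),s['joints'][5],s['clock']))
sys.exit(tz>0.36)
E
python3 chk.py
python3 -m jog '[[0,0,0,0,0,2,-1],[0,0,0,0,0,4,-1],[0,0,0,0,0,6,-1],[0,0,0,0,0,8,-1],[0,0,0,0,0,10,-1],[0,0,0,0,0,12,-1],[0,0,0,0,0,14,-1],[0,0,0,0,0,16,-1],[0,0,0,0,0,18,-1],[0,0,0,0,0,18,-1]]' >/dev/null; python3 chk.py &&
python3 -m jog '[[0,0,0,0,0,2,-1],[0,0,0,0,0,4,-1],[0,0,0,0,0,6,-1],[0,0,0,0,0,6,-1]]' >/dev/null; python3 chk.py &&
python3 -m jog '[[0,0,0,0,0,2,-1],[0,0,0,0,0,4,-1],[0,0,0,0,0,6,-1],[0,0,0,0,0,6,-1]]' >/dev/null; python3 chk.py &&
python3 -m jog '[[0,0,0,0,0,2,-1],[0,0,0,0,0,4,-1],[0,0,0,0,0,6,-1],[0,0,0,0,0,6,-1]]' >/dev/null; python3 chk.py
```

```text
CHK yaw 71.95 tz 0.126 F [-5.2  1.2  6.2] pos [0.5485 0.0194 0.1456] j6 0.14 t 3.82
CHK yaw 53.92 tz 0.014 F [-5.3  0.8  4.4] pos [0.5481 0.0196 0.1456] j6 0.46 t 4.65
CHK yaw 53.92 tz 0.014 F [-5.3  0.8  4.4] pos [0.5481 0.0196 0.1456] j6 0.46 t 4.65
CHK yaw 53.92 tz 0.014 F [-5.3  0.8  4.4] pos [0.5481 0.0196 0.1456] j6 0.46 t 4.65
CHK yaw 53.92 tz 0.014 F [-5.3  0.8  4.4] pos [0.5481 0.0196 0.1456] j6 0.46 t 4.65False
False
False
False
False
```

```bash
sed -i 's/sys.exit(tz>0.36)/sys.exit(int(tz>0.36))/' chk.py
python3 -m jog '[[0,0,0,0,0,2,-1],[0,0,0,0,0,4,-1],[0,0,0,0,0,4,-1]]' >/dev/null; python3 chk.py &&
python3 -m jog '[[0,0,0,0,0,2,-1],[0,0,0,0,0,4,-1],[0,0,0,0,0,4,-1]]' >/dev/null && python3 chk.py &&
python3 -m jog '[[0,0,0,0,0,2,-1],[0,0,0,0,0,4,-1],[0,0,0,0,0,4,-1]]' >/dev/null && python3 chk.py &&
python3 -m jog '[[0,0,0,0,0,2,-1],[0,0,0,0,0,4,-1],[0,0,0,0,0,4,-1]]' >/dev/null && python3 chk.py &&
python3 -m jog '[[0,0,0,0,0,2,-1],[0,0,0,0,0,4,-1],[0,0,0,0,0,4,-1]]' >/dev/null && python3 chk.py &&
python3 -m jog '[[0,0,0,0,0,2,-1],[0,0,0,0,0,3,-1],[0,0,0,0,0,3,-1]]' >/dev/null && python3 chk.py
```

```text
CHK yaw 49.98 tz 0.266 F [-3.8  1.   3.5] pos [0.548  0.0195 0.1456] j6 0.53 t 4.90
CHK yaw 46.04 tz 0.067 F [-3.2  1.1  2.7] pos [0.5479 0.0196 0.1456] j6 0.60 t 5.15
CHK yaw 42.10 tz 0.079 F [-4.1  0.2  3.6] pos [0.5478 0.0197 0.1457] j6 0.67 t 5.40
CHK yaw 38.17 tz -0.047 F [-3.2  0.8  2.8] pos [0.5478 0.0198 0.1456] j6 0.74 t 5.65
CHK yaw 34.24 tz 0.026 F [-3.5  2.8  3.7] pos [0.5477 0.0198 0.1456] j6 0.80 t 5.90
CHK yaw 31.34 tz 0.241 F [-3.1  0.3  3.8] pos [0.5476 0.0198 0.1456] j6 0.85 t 6.15
```

```bash

python3 -m jog '[[0,0,0,0,0,1,-1],[0,0,0,0,0,2,-1],[0,0,0,0,0,2,-1]]' >/dev/null; python3 chk.py &&
python3 -m jog '[[0,0,0,0,0,1,-1],[0,0,0,0,0,2,-1],[0,0,0,0,0,2,-1]]' >/dev/null && python3 chk.py &&
python3 -m jog '[[0,0,0,0,0,2,-1],[0,0,0,0,0,4,-1],[0,0,0,0,0,4,-1]]' >/dev/null && python3 chk.py &&
python3 -m jog '[[0,0,0,0,0,2,-1],[0,0,0,0,0,4,-1],[0,0,0,0,0,4,-1]]' >/dev/null && python3 chk.py
```

```text
CHK yaw 29.35 tz 0.295 F [-3.4  1.3  4.3] pos [0.5476 0.0199 0.1456] j6 0.89 t 6.40
CHK yaw 27.33 tz 0.480 F [-3.3  1.   3.9] pos [0.5476 0.0198 0.1457] j6 0.92 t 6.65
```

Torque 0.48 N m at 27.3° fits the 5 N m/rad spring from a neutral of about 33°, and a click can't exceed 0.3. I hold here and re-read to confirm.

```bash

for i in 1 2 3; do python3 -m jog '[[0,0,0,0,0,0,-1],[0,0,0,0,0,0,-1]]' >/dev/null; python3 chk.py; done
```

```text
CHK yaw 27.35 tz 0.460 F [-3.6  1.1  3.3] pos [0.5476 0.0199 0.1457] j6 0.92 t 6.82
CHK yaw 27.36 tz 0.498 F [-3.8  0.8  3.7] pos [0.5476 0.0199 0.1457] j6 0.92 t 6.98
CHK yaw 27.37 tz 0.544 F [-3.2  1.3  3.7] pos [0.5476 0.0199 0.1457] j6 0.92 t 7.15
```

The torque held at 0.46–0.54 N m for 0.5 s, so the dial is firmly on its stop and below 0.7. Neutral click 0 is at yaw 33°, so four clicks back is yaw 113°, a turn of about -85.6°.

```bash

python3 -m jog '[[0,0,0,0,0,-3,-1],[0,0,0,0,0,-6,-1],[0,0,0,0,0,-9,-1],[0,0,0,0,0,-12,-1],[0,0,0,0,0,-15,-1],[0,0,0,0,0,-18,-1],[0,0,0,0,0,-21,-1],[0,0,0,0,0,-24,-1],[0,0,0,0,0,-27,-1],[0,0,0,0,0,-30,-1],[0,0,0,0,0,-33,-1],[0,0,0,0,0,-36,-1],[0,0,0,0,0,-39,-1],[0,0,0,0,0,-42,-1],[0,0,0,0,0,-45,-1],[0,0,0,0,0,-45,-1]]' >/dev/null; python3 chk.py
python3 -m jog '[[0,0,0,0,0,-3,-1],[0,0,0,0,0,-6,-1],[0,0,0,0,0,-9,-1],[0,0,0,0,0,-12,-1],[0,0,0,0,0,-15,-1],[0,0,0,0,0,-18,-1],[0,0,0,0,0,-21,-1],[0,0,0,0,0,-24,-1],[0,0,0,0,0,-27,-1],[0,0,0,0,0,-30,-1],[0,0,0,0,0,-33,-1],[0,0,0,0,0,-36,-1],[0,0,0,0,0,-39,-1],[0,0,0,0,0,-40.5,-1],[0,0,0,0,0,-40.5,-1],[0,0,0,0,0,-40.5,-1]]' >/dev/null; python3 chk.py
python3 -m jog '[[0,0,0,0,0,0,-1],[0,0,0,0,0,0,-1]]' >/dev/null; python3 chk.py
```

```text
CHK yaw 72.33 tz 0.161 F [-0.4 -0.7  1. ] pos [0.5482 0.0195 0.1456] j6 0.14 t 8.48
CHK yaw 112.69 tz -0.045 F [0.8 1.5 0.4] pos [0.5489 0.0196 0.1457] j6 -0.57 t 9.82
CHK yaw 112.63 tz 0.049 F [-0.6  1.9  0.7] pos [0.549  0.0196 0.1457] j6 -0.57 t 9.98
```

Torque is about 0 at yaw 112.7°, which is the middle of click 4. I release and lift clear.

```bash

python3 -m jog '[[0,0,0,0,0,0,-0.5],[0,0,0,0,0,0,-0.2],[0,0,0,0,0,0,0.1],[0,0,0,0,0,0,0.3],[0,0,0,0,0,0,0.3],[0,0,0,0,0,0,0.3],[0,0,0,0,0,0,0.3],[0,0,0,0,0,0,0.3]]'; python3 chk.py
python3 -m jog '[[0,0,-5,0,0,0,0.3],[0,0,-15,0,0,0,0.3],[0,0,-30,0,0,0,0.3],[0,0,-50,0,0,0,0.3],[0,0,-70,0,0,0,0.3],[0,0,-90,0,0,0,0.5],[0,0,-110,0,0,0,1],[0,0,-125,0,0,0,1],[0,0,-125,0,0,0,1],[0,0,-125,0,0,0,1],[0,0,-125,0,0,0,1]]'
python3 - <<'E'
from h import *
import cv2
p=camera_params("wrist");im=get_image("wrist")
u,v=proj(p,[.5487,.0192,.15]);u,v=int(u),int(v);print(u,v)
cv2.imwrite("pics/w2.png",cv2.resize(im[max(v-90,0):v+90,u-120:u+120,::-1],None,fx=3,fy=3,interpolation=cv2.INTER_CUBIC))
np.savez("w2",u0=u-120,v0=max(v-90,0),**{k:np.array(x) for k,x in p.items()})
a=np.radians(-68)  # expected tip yaw -67..-68
print("collar",proj(p,[.5487,.0192,.13]),"exp tip",proj(p,[.5487+.028*np.cos(np.radians(-67)),.0192+.028*np.sin(np.radians(-67)),.176]))
E
python3 chk.py
```

```text
clock: 10.65
tool_pos: [0.549, 0.0196, 0.1457]
tcp_rot: [0.0, 0.555, 0.832, -0.0]
force: [-0.5, -0.5, -1.0]
gripper_width: 0.0553
CHK yaw 112.63 tz -0.047 F [-0.5 -0.5 -1. ] pos [0.549  0.0196 0.1457] j6 -0.57 t 10.65
clock: 11.57
tool_pos: [0.5485, 0.0197, 0.2699]
tcp_rot: [-0.001, 0.555, 0.832, -0.001]
force: [-0.5, 0.5, 0.3]
gripper_width: 0.0856
286 204
collar (np.float64(286.33915611355246), np.float64(198.5887645443229)) exp tip (np.float64(286.629522548867), np.float64(251.2804157126564))
CHK yaw 112.62 tz -0.023 F [ 0.5 -0.6  0.9] pos [0.5483 0.0198 0.2693] j6 -0.57 t 11.62
```

View pics/w2.png

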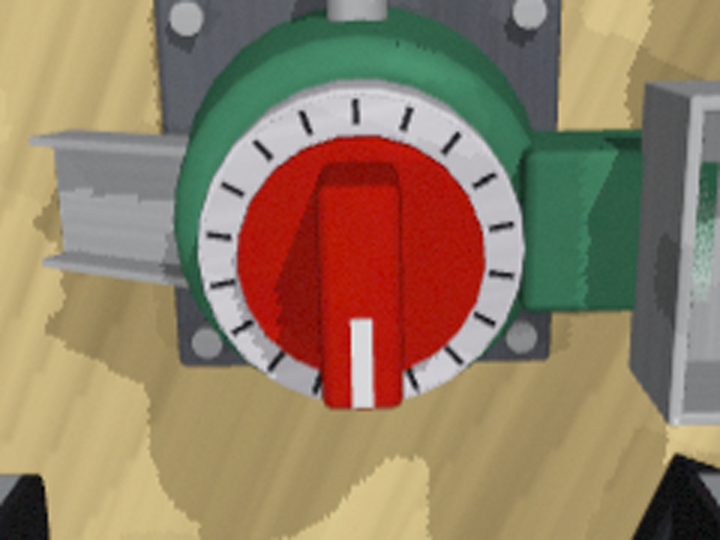

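The pointer sits upright in the crop, with its white line from (360,320) to (362,407). It is in line with the tick opposite at (356,110), so the dial rests in a click at a tip yaw of about -67°. That is 40° anticlockwise of the start, or 2 clicks down to the stop and 4 back. The fingers are clear, so I hand in.

```bash
python3 -c "
from cell import *
print(job_done())"
```

```text
the job is handed in; nothing more can be done
None
```

The dial is set four clicks anticlockwise from its stop, and I handed the job in at about 11.6 s of the 67 s allowed.

- **Stop:** Turning clockwise, I found the stop two clicks from the start. The wrist torque there read 0.46–0.54 N m for about 0.5 s, so it was firm and stayed below the 0.7 N m limit.
- **Turn back:** I turned the dial back to four clicks from the stop's rest position (tool yaw from 33° to about 113°). Just before release the torque read within ±0.05 N m of zero, so the dial was not being held off its click.
- **Final check:** The last wrist picture shows the pointer in line with the opposite tick, 40° anticlockwise of where it started. The gripper was open, about 12 cm above the grasp height and touching nothing.

No check failed. The torque readings carry about 0.05 N m of noise. The arm came near nothing but the dial, but I took no final overview picture of the bowls, jar and marver block.

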